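# Turn the washed spotting tile over against the upstand

### The arm

A 6-joint arm with a two-finger parallel gripper is mounted at the origin on the work surface. World frame = base frame: x ahead of the robot, y to its left, z up, the work surface at z = 0. Lengths are in m, angles in rad, forces in N, time in s.
With the tool pointing down it reaches from about 0.3 to 0.875 m from the base axis. Payload 6.4 kg.
Tool frame: the origin (TCP) lies midway between the tips of the shut fingers; the grasp point (between the pads) lies 19 mm behind it; x points along the fingers, y is the direction in which the jaws open and shut, and the axes are right-handed (so a half turn about x gives the same grasp; the last joint's range is limited). The gripper opens to 85 mm and grips with 20 to 120 N. Pads are 22 mm wide; open, the fingers measure 114 mm over their backs; the gripper's body (76 mm by 85 mm) begins 54 mm behind the grasp point. The pads swing forward as they close: fully open they stand 13 mm farther back than shut.
Start: joints at [0.942, 0.181, 1.607, -0, 1.354, -0.206], TCP at [0.236, 0.524, 0.231] pointing down, gripper open.
Joint ranges: [-2.99, 2.99], [-0.89, 2.07], [0.3, 2.58], [-1.14, 4.28], [0, 2.63], [-3.12, 3.12]. Speed limits (rad/s): [2.57, 2.57, 3.01, 3.14, 3.14, 3.14].

### API

Orientations are given as a unit quaternion [w, x, y, z].
In Python, from bench import ctrl gives the robot as it stands.
- The arm moves only by the tool step_arm, never from a script. Its argument "motion" is a list of rows, each a list of 7 numbers: the shift along the tool's x, y, z in mm, then the turn, a rotation vector about the tool's x, y, z in degrees, then the closure in counts, from 0 (fully open) to 255 (shut). In form: [[tx, ty, tz, rx, ry, rz, hand], ...]. A call has 1 to 10 rows; each row is the pose to reach, as a shift and turn from the pose commanded when the call began, along the tool's axes at that moment; what a row does not reach only later rows make up. A row lasts 1/8 s, in which the tool goes at most 62.5 mm and 10.7 degrees, less where a joint would pass 70% of its speed; a pose out of reach is approached as far as the arm can. A call with a gripper value outside its range is refused whole. The fingers move at their own pace and stop on an object; the grip force is fixed at half the most. Time passes only in rows, so rows that repeat a pose let the fingers close. It gives the time, the measured TCP pose, the force and the opening at its end, in the units of the state.
- ctrl.get_obs(): the state, without advancing time (a new reading comes with each control period).
- ctrl.camera(name): name is "side" or "top" or "wrist"; returns (picture, depth): 420x560x3 uint8, red, green, blue; 420x560 float32, m along the optical axis (not along the pixel's ray), 0 where there is no reading.
- ctrl.camera_info(name): a dict with "fx", "fy", "cx", "cy" (pixels), "T" (4x4, takes a point from camera to world coordinates); the wrist camera has in their place "hand_eye" (4x4, takes a point from camera to tool coordinates, whose origin is the TCP and whose axes are the tool frame's). Camera axes: x right, y down, z forward; pixel columns grow to the right and rows downward; lengths in m; the calibration is good to about 2 mm. A picture is of the moment at which its call begins: read the wrist's pose just before it. camera_info takes no time and is no camera call.
- ctrl.hand_in(): hands the job in, once; it reports no verdict.
The state is a dict: "time_s": time; "q": joint angles; "dq": joint speeds; "joint_efforts": joint torques, N m; "eef_pos": TCP position; "eef_rot": TCP orientation; "wrist_force": force on the tool from outside, world axes, zero at the start; "torque": the same for the moment, N m; "opening": opening from 0.0 (shut) to 1.0 (fully open).
Only numpy, scipy, OpenCV 4.12 (cv2) and the standard library are available. Lean on these libraries where they do the work, as an engineer would, in place of code of your own. Each camera call takes 0.05 s, during which the arm holds its last target. There are 200 camera calls.

### The job

The washed spotting tile lies wells up on the draining board and has to drain wells down. Without lifting it, push it with the fingertips along the board, long edge first, against the sloped foot of the upstand until it rides up and leans there on its other long edge; then reach down behind the upstand and push the tile back through the finger gap so that it topples over and lies flat on the board, wells down, in front of the upstand. Leave everything else where it is.

Things in the scene. Friction and masses are not known exactly. Their poses are not given: they have to be found in the camera images.
- foot (a point): Point on the draining board's top surface (8 mm above the table), in the middle of the line where the upstand's slope begins. x is level and points at the upstand (the way to push the tile), y runs along the upstand, z up. From here the flat board in front reaches 260 mm to -x and 130 mm to either side.
- tile_center (a point): Centre of the spotting tile, a white ceramic slab 60 (x) x 120 (y) x 6 mm (z), about 100 g. Ten round wells in two rows on its +z face, the other face plain; z is up at the start. It starts on the board before the upstand, its x towards the upstand within 0.4 rad. Glaze on smooth plastic, friction about 0.45.
- tile_edge_a (a point): Middle of the tile's long side at -x (30 mm from its centre, half-way up its thickness): the rear edge, which the robot pushes
- tile_edge_b (a point): Middle of the tile's long side at +x: the leading edge, which climbs the upstand
- petri: closed glass petri dish, 46 mm across, 14 mm high, on the board beside the lane; origin at the centre of its underside; must not be disturbed
- dropper: amber dropper bottle, 28 mm across, 65 mm high, on the table beyond the board; origin at the centre of its underside; must not be disturbed
- beaker: glass beaker, 68 mm across, 85 mm high, on the table beyond the board; origin at the centre of its underside; must not be disturbed
- slidebox: wooden slide box, 85 x 80 x 31 mm, on the table beyond the board; origin at the centre of its underside; must not be disturbed
- forceps: steel forceps lying flat, 120 mm long, on the table on the robot's side of the board; origin at the centre of its underside; must not be disturbed
- jar: glass specimen jar with a white cap, 52 mm across, 60 mm high, on the table beyond the board; origin at the centre of its underside; must not be disturbed
- marker: marker pen lying flat, 125 mm long, 14 mm thick, on the table past the end of the board away from the upstand; origin at the centre of its underside; must not be disturbed
- board: Fixed grey plastic draining board, 360 (x) x 260 (y) x 8 mm, with the upstand; origin at the centre of its underside, axes as the foot point. The upstand's face steepens: 47 degrees to 15 mm high (14 mm past the foot line), 62 to 27 mm (20 mm past), 78 to its top at 46 mm (24 mm past). A tile edge climbs it when the tile is pushed low on its rear edge.
- tile: The spotting tile; origin at the centre of its plain underside, axes as its centre point. Pushed in until its rear lower edge is near the foot line, it leans on the upstand's top at about 62 degrees to the board, top edge about 55 mm above the board, and stays so when let go.
- gap (a point): Middle of the finger gap, 15 mm to +x of the foot point, level with the upstand's top (46 mm above the board); same axes. The gap, 60 mm wide, splits the upstand in two equal fixed pieces, each 85 mm long. It is open above, in front and behind, down to the board. The upstand's back is 43 mm to +x of the foot line; behind it are 57 mm of bare board.

How it is judged:
On the way:
1. the tile stands tipped up, leaning on the upstand, its rear edge down on the board (angle between tile_center's own z axis and vertical between 0.87 and 1.5 rad and x of tile_edge_b in the frame of foot above 0 m and contact force between tile and board above 0.2 N), for 0.2 s.
At the end, for the whole second after the job is handed in: the tile lies flat (within 0.1 rad) and still on the draining board, wells down, its centre before the foot line of the upstand by at most 200 mm and within 70 mm of its middle line (angle between tile_center's own z axis and vertical above 3.04 rad and z of tile_center in the frame of foot below 0.008 m and x of tile_center in the frame of foot between -0.2 and 0 m and y of tile_center in the frame of foot between -0.07 and 0.07 m and linear speed of tile below 0.02 m/s and contact force between tile and board above 0.2 N); the robot touches nothing.
It fails at once if the tile was lifted (both long edges more than 25 mm above the board) (z of each of tile_edge_a, tile_edge_b in the frame of foot above 0.025 m).
It fails at once if a bystander was moved by more than 15 mm (distance of any of petri, dropper, beaker, slidebox, forceps, jar, marker from where it was at the start of the episode above 0.015 m).
It also fails if it takes over 51 s, if anything falls off the work surface, if the arm or the gripper's body presses on something with over 40 N, if the wrist force passes 120 N, or if a joint passes its speed limit or range.

## Working session

There is one attempt and no reset: what is moved stays moved. The work goes in short steps, Python scripts to look and compute and a tool call to move; the robot and the scene stay as the last step left them, time stands still between calls to the robot, and variables do not carry over. Pictures are saved under pics/ and viewed, about 8 in all and at most 12, crops included, and the job is handed in when it is done.

Besides the shell and the picture viewer there is one more tool, called after "Emit:" in YAML: its name, and indented under it one key for each argument. step_arm: Moves the arm, as the interface text tells. Its arguments: {"type":"object","properties":{"motion":{"type":"array","items":{"type":"array","items":{"type":"number"}}}},"required":["motion"]}

```bash
mkdir -p pics; cat > h.py <<'E'
import numpy as np, cv2
from bench import ctrl
from scipy.spatial.transform import Rotation as R
def Rt(q): return R.from_quat([q[1],q[2],q[3],q[0]]).as_matrix()
def snap(name,fn):
    o=ctrl.get_obs(); p,d=ctrl.camera(name); i=ctrl.camera_info(name)
    if 'T' in i: T=np.array(i['T'])
    else:
        W=np.eye(4); W[:3,:3]=Rt(o['eef_rot']); W[:3,3]=o['eef_pos']; T=W@np.array(i['hand_eye'])
    cv2.imwrite('pics/%s.png'%fn,p[:,:,::-1]); np.savez('pics/%s.npz'%fn,d=d,T=T,k=[i['fx'],i['fy'],i['cx'],i['cy']])
    return p,d,T
def pt(fn,u,v,z=None):
    f=np.load('pics/%s.npz'%fn); fx,fy,cx,cy=f['k']; T=f['T']
    r=np.array([(u-cx)/fx,(v-cy)/fy,1.])
    if z is None: s=np.median(f['d'][v-1:v+2,u-1:u+2])
    else: s=(z-T[2,3])/(T[:3,:3]@r)[2]
    return T[:3,:3]@(r*s)+T[:3,3]
E
python3 - <<'E'
from h import *
snap('top','top0'); snap('side','side0'); print(ctrl.get_obs())
E
```

```text
{'time_s': 0.1, 'q': array([ 9.41686872e-01,  1.81484354e-01,  1.60788426e+00, -1.19294315e-05,
        1.35381875e+00, -2.06322705e-01]), 'dq': array([ 0.00053493, -0.00040775, -0.00337437, -0.00110745, -0.00052569,
       -0.00084337]), 'joint_efforts': array([-4.05963237e-04, -4.45879161e+01, -3.52239990e+01, -2.81006060e-04,
        4.09716638e-03, -1.39284066e-05]), 'eef_pos': array([0.23562788, 0.52396426, 0.23047583]), 'eef_rot': array([ 0.69114124,  0.14784894,  0.69159117, -0.14888296]), 'wrist_force': array([ 0.48480599, -0.11241468,  0.16299741]), 'torque': array([-0.06628982, -0.01325709,  0.01223629]), 'opening': 1.0016828977456294}
```

View pics/top0.png

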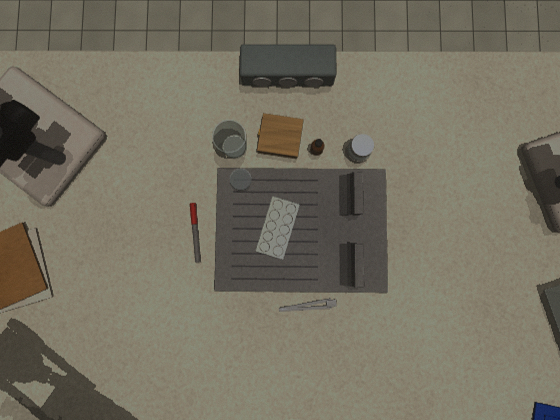

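View pics/side0.png

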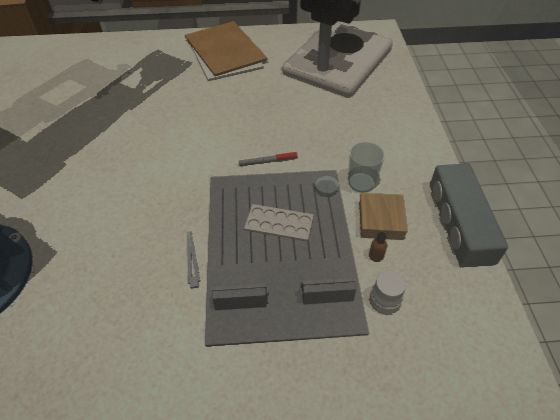

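The top view shows the board at u 216–387, v 168–292. The upstand is at right (u≈350–364) and the tile is at about (278,228), rotated slightly. The petri is at (240,180). I'll measure next.

```bash
python3 - <<'E'
from h import *
for n,u,v,z in [('TL',217,168,.008),('TR',386,169,.008),('BR',387,292,.008),('BL',215,291,.008)]: print(n,pt('top0',u,v,z),pt('top0',u,v)[2])
im=cv2.imread('pics/top0.png'); c=im[160:300,205:395]; cv2.imwrite('pics/c0.png',cv2.resize(c,None,fx=4.2,fy=4.2,interpolation=cv2.INTER_CUBIC))
# tile segmentation
m=(im.min(2)>95).astype(np.uint8); m[:180]=0;m[270:]=0;m[:,:245]=0;m[:,310:]=0
cs,_=cv2.findContours(m,0,2); c=max(cs,key=cv2.contourArea); r=cv2.minAreaRect(c); print(r)
P=np.array([pt('top0',a,b,.014) for a,b in cv2.boxPoints(r)]);print(P,P.mean(0),np.linalg.norm(P-np.roll(P,1,0),axis=1))
E
```

```text
TL [0.68214588 0.19828272 0.008     ] 0.0007315962205780568
TR [ 0.68161502 -0.16170408  0.008     ] -0.0016048482969435174
BR [ 0.42406548 -0.15866144  0.008     ] 0.0023305659236546594
BL [0.42390857 0.19662004 0.008     ] 0.0046263463659804716
((277.3269958496094, 227.42562866210938), (28.825000762939453, 57.774784088134766), 16.927515029907227)
[[0.50694865 0.11418297 0.014     ]
 [0.6226243  0.08030252 0.014     ]
 [0.60517226 0.02231884 0.014     ]
 [0.49001544 0.0568994  0.014     ]] [0.55619016 0.06842593 0.014     ] [0.05973393 0.12053523 0.06055312 0.12023688]
```

View pics/c0.png

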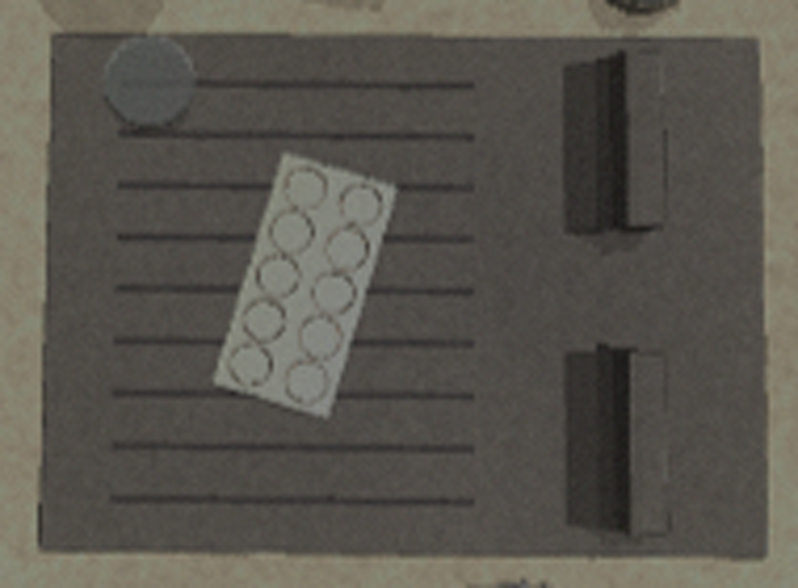

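```bash
cat >> h.py <<'E'
FOOT=np.array([.553,-.0614,.008])
def delta(p,yaxis=(1,0,0)):
    "tool-frame shift (mm) and rotvec (deg) to world TCP p, tool down, jaws along yaxis"
    o=ctrl.get_obs(); A=Rt(o['eef_rot']); x=np.array([0,0,-1.]); y=np.array(yaxis,float); y/=np.linalg.norm(y)
    B=np.c_[x,y,np.cross(x,y)]
    print('axes\n',A.round(3),'shift',(A.T@(np.array(p)-o['eef_pos'])*1000).round(1),'rot',R.from_matrix(A.T@B).as_rotvec(degrees=True).round(1),'open',o['opening'])
E
python3 - <<'E'
from h import *
delta([.552,.15,.1]);delta([.552,.15,.1],(-1,0,0));print(pt('top0',241,180,.022),pt('top0',241,180))
E
```

```text
axes
 [[-0.001  0.41   0.912]
 [-0.001  0.912 -0.41 ]
 [-1.    -0.002 -0.   ]] shift [ 130.7 -211.   442. ] rot [65.8  0.   0.1] open 1.0016828977456294
axes
 [[-0.001  0.41   0.912]
 [-0.001  0.912 -0.41 ]
 [-1.    -0.002 -0.   ]] shift [ 130.7 -211.   442. ] rot [-1.142e+02 -1.000e-01  0.000e+00] open 1.0016828977456294
[0.65414528 0.14502553 0.022     ] [0.65432542 0.14514892 0.02092208]
```

Emit:
step_arm:
  motion:
    - [0,-50,106,15.8,0,0,0]
    - [0,-80,170,25.8,0,0,30]
    - [20,-105,221,35.8,0,0,60]
    - [40,-130,275,45.8,0,0,90]
    - [60,-160,330,55.8,0,0,90]
    - [90,-190,390,65.8,0,0,90]
    - [120,-211,442,65.8,0,0,90]
    - [131,-211,442,65.8,0,0,90]
    - [131,-211,442,65.8,0,0,90]
    - [131,-211,442,65.8,0,0,90]

```text
time_s: 1.35
eef_pos: [0.5519, 0.1501, 0.0993]
eef_rot: [-0.499, -0.5, -0.5, 0.501]
wrist_force: [0.2, 0.4, -0.1]
opening: 0.648
```

```bash
python3 - <<'E'
from h import *
o=ctrl.get_obs();print(o['eef_pos'],o['wrist_force'],o['time_s']);delta([.552,.15,.012])
snap('wrist','w0')
E
```

```text
[0.55187075 0.15012021 0.09931028] [ 0.15268176  0.44612781 -0.1209097 ] 1.35
axes
 [[-0.002  1.    -0.002]
 [ 0.    -0.002 -1.   ]
 [-1.    -0.002 -0.   ]] shift [87.3  0.3  0.1] rot [-0.1 -0.   0.1] open 0.6475323493668301
```

View pics/w0.png

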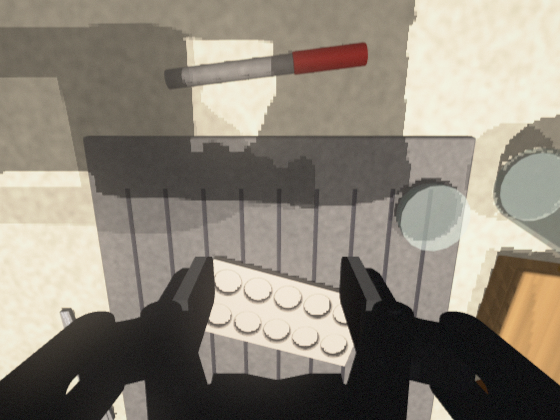

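The wrist view shows both fingers behind the tile, with the petri clear at right (430,215). I'll lower until the tips nearly touch the board.

Emit:
step_arm:
  motion:
    - [50,0,0,0,0,0,90]
    - [80,0,0,0,0,0,90]
    - [87,0,0,0,0,0,90]
    - [87,0,0,0,0,0,90]

```text
time_s: 1.9
eef_pos: [0.5527, 0.1517, 0.0144]
eef_rot: [0.501, 0.5, 0.5, -0.499]
wrist_force: [-0.5, -0.7, 0.2]
opening: 0.646
```

Emit:
step_arm:
  motion:
    - [2,0,0,0,0,0,90]
    - [2,0,0,0,0,0,90]

```text
time_s: 2.15
eef_pos: [0.5533, 0.1508, 0.0125]
eef_rot: [0.5, 0.501, 0.499, -0.499]
wrist_force: [-1.7, 0.0, -0.1]
opening: 0.644
```

Emit:
step_arm:
  motion:
    - [2,0,0,0,0,0,90]
    - [2,0,0,0,0,0,90]

```text
time_s: 2.4
eef_pos: [0.5524, 0.1505, 0.0093]
eef_rot: [0.5, 0.5, 0.5, -0.5]
wrist_force: [0.3, 1.3, -0.4]
opening: 0.645
```

Emit:
step_arm:
  motion:
    - [1.5,0,0,0,0,0,90]
    - [1.5,0,0,0,0,0,90]

```text
time_s: 2.65
eef_pos: [0.5523, 0.1506, 0.0076]
eef_rot: [-0.5, -0.5, -0.5, 0.5]
wrist_force: [0.1, -0.5, -0.2]
opening: 0.646
```

Emit:
step_arm:
  motion:
    - [1.5,0,0,0,0,0,90]
    - [1.5,0,0,0,0,0,90]

```text
time_s: 2.9
eef_pos: [0.5523, 0.1506, 0.0061]
eef_rot: [-0.5, -0.5, -0.5, 0.5]
wrist_force: [0.6, -0.4, -0.3]
opening: 0.648
```

```bash
python3 - <<'E'
from h import *
p,d,T=snap('side','s1')
c=p[140:260,190:370]; cv2.imwrite('pics/s1c.png',cv2.resize(c[:,:,::-1],None,fx=4,fy=4,interpolation=cv2.INTER_CUBIC))
o=ctrl.get_obs();print(o['eef_pos'],o['wrist_force'])
E
```

```text
[0.55232273 0.15060062 0.00614716] [-0.32632229  0.16566403 -0.1401944 ]
```

View pics/s1c.png

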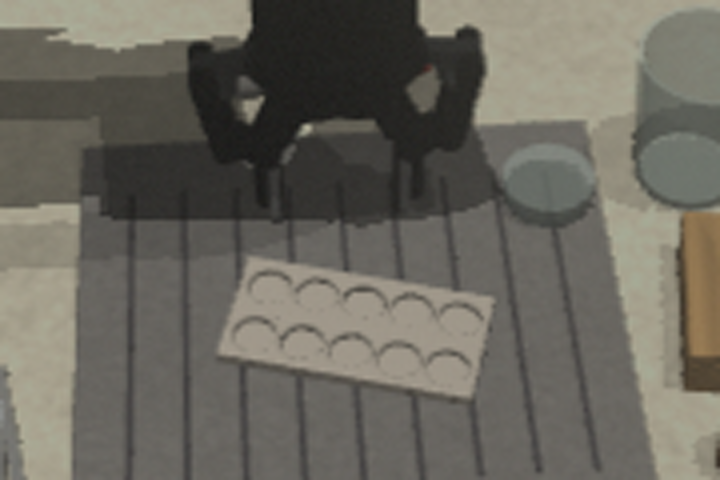

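The side crop shows both fingertips near (268,212) and (410,208), behind the tile and close to the board, with the petri clear. I'll keep lowering until there is a light touch.

Emit:
step_arm:
  motion:
    - [1,0,0,0,0,0,90]
    - [1,0,0,0,0,0,90]

```text
time_s: 3.2
eef_pos: [0.5523, 0.1506, 0.0052]
eef_rot: [-0.5, -0.5, -0.5, 0.5]
wrist_force: [0.9, -0.2, -0.6]
opening: 0.653
```

Emit:
step_arm:
  motion:
    - [1,0,0,0,0,0,90]
    - [1,0,0,0,0,0,90]

```text
time_s: 3.45
eef_pos: [0.5524, 0.1506, 0.0042]
eef_rot: [-0.5, -0.5, -0.5, 0.5]
wrist_force: [-0.2, 0.3, 0.5]
opening: 0.647
```

Emit:
step_arm:
  motion:
    - [1,0,0,0,0,0,90]
    - [1,0,0,0,0,0,90]

```text
time_s: 3.7
eef_pos: [0.5525, 0.1506, 0.004]
eef_rot: [-0.5, -0.5, -0.5, 0.5]
wrist_force: [-2.3, -1.3, 5.9]
opening: 0.646
```

Emit:
step_arm:
  motion:
    - [-1.6,0,6,0,0,0,90]
    - [-1.6,0,16,0,0,0,90]
    - [-1.6,0,28,0,0,0,90]
    - [-1.6,0,40,0,0,0,90]
    - [-1.6,0,52,0,0,0,90]
    - [-1.6,0,64,0,0,0,90]
    - [-1.6,0,76,0,0,0,90]
    - [-1.6,0,88,0,0,0,90]
    - [-1.6,0,100,0,0,0,90]
    - [-1.6,0,110,0,0,0,90]

```text
time_s: 4.95
eef_pos: [0.5524, 0.0398, 0.0049]
eef_rot: [0.5, 0.5, 0.5, -0.5]
wrist_force: [-0.4, -0.4, -0.6]
opening: 0.646
```

```bash
python3 - <<'E'
from h import *
p,d,T=snap('side','s2')
c=p[170:320,190:370]; cv2.imwrite('pics/s2c.png',cv2.resize(c[:,:,::-1],None,fx=4,fy=4,interpolation=cv2.INTER_CUBIC))
o=ctrl.get_obs();print(o['eef_pos'],o['wrist_force'])
E
```

```text
[0.55252739 0.03884351 0.00491207] [-0.18309346 -0.76290798  0.25697132]
```

View pics/s2c.png

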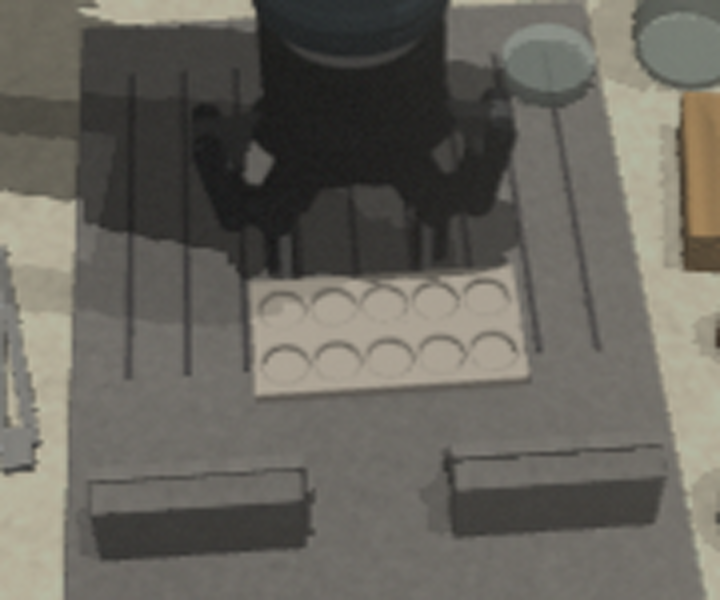

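The tile is now square to the upstand and roughly centred on the gap (tile u 250–525, gap 305–450 in the crop). Next I push it up the slope.

Emit:
step_arm:
  motion:
    - [0,0,10,0,0,0,90]
    - [0,0,20,0,0,0,90]
    - [0,0,28,0,0,0,90]
    - [0,0,34,0,0,0,90]
    - [0,0,40,0,0,0,90]
    - [0,0,46,0,0,0,90]
    - [0,0,52,0,0,0,90]
    - [0,0,58,0,0,0,90]
    - [0,0,63,0,0,0,90]
    - [0,0,68,0,0,0,90]

```text
time_s: 6.25
eef_pos: [0.5524, -0.0279, 0.0049]
eef_rot: [-0.5, -0.5, -0.5, 0.5]
wrist_force: [0.5, 0.2, -0.1]
opening: 0.647
```

```bash
python3 - <<'E'
from h import *
p,d,T=snap('side','s3')
c=p[170:320,190:370]; cv2.imwrite('pics/s3c.png',cv2.resize(c[:,:,::-1],None,fx=4,fy=4,interpolation=cv2.INTER_CUBIC))
o=ctrl.get_obs();print(o['eef_pos'],o['wrist_force'])
E
```

```text
[ 0.55258786 -0.02849395  0.00503512] [ 0.15189145 -0.71984775  0.47336348]
```

View pics/s3c.png

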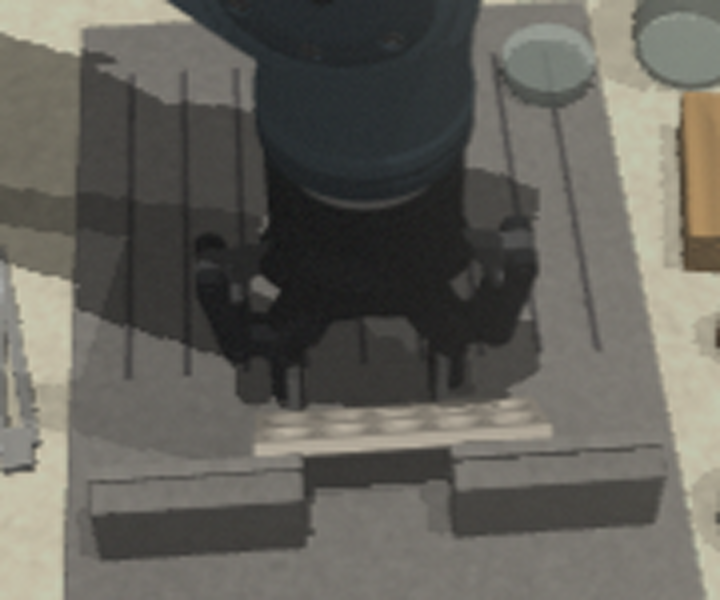

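The tile is climbing evenly on both pieces. I'll push the last stretch, hold, and measure.

Emit:
step_arm:
  motion:
    - [0,0,5,0,0,0,90]
    - [0,0,9,0,0,0,90]
    - [0,0,13,0,0,0,90]
    - [0,0,16,0,0,0,90]
    - [0,0,17,0,0,0,90]
    - [0,0,17,0,0,0,90]
    - [0,0,17,0,0,0,90]

```text
time_s: 7.18
eef_pos: [0.5523, -0.0441, 0.0049]
eef_rot: [0.5, 0.5, 0.5, -0.5]
wrist_force: [0.5, 3.2, 0.7]
opening: 0.648
```

```bash
python3 - <<'E'
from h import *
p,d,T=snap('side','s4')
c=p[170:320,190:370]; cv2.imwrite('pics/s4c.png',cv2.resize(c[:,:,::-1],None,fx=4,fy=4,interpolation=cv2.INTER_CUBIC))
o=ctrl.get_obs();print(o['eef_pos'],o['wrist_force'])
E
```

```text
[ 0.55233225 -0.04408701  0.00489368] [1.17540058 3.79219366 0.97757406]
```

View pics/s4c.png

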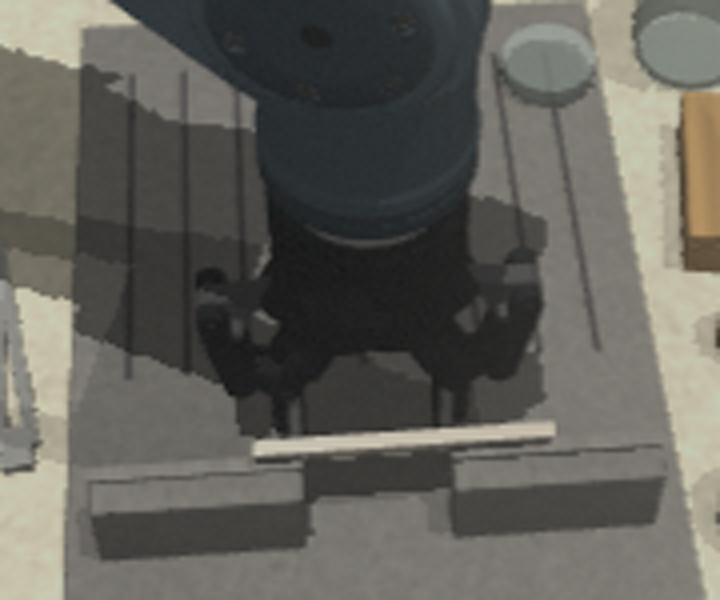

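Emit:
step_arm:
  motion:
    - [0,0,-4,0,0,0,90]
    - [0,0,-12,0,0,0,90]
    - [0,0,-26,0,0,0,90]
    - [0,0,-45,0,0,0,90]
    - [-40,0,-60,0,0,0,120]
    - [-90,0,-60,0,0,0,180]
    - [-140,0,-60,0,0,0,255]
    - [-140,0,-60,0,0,0,255]
    - [-140,0,-60,0,0,0,255]

```text
time_s: 8.35
eef_pos: [0.5519, 0.0166, 0.1445]
eef_rot: [0.5, 0.5, 0.5, -0.5]
wrist_force: [0.7, 0.1, -0.0]
opening: 0.003
```

```bash
python3 - <<'E'
from h import *
p,d,T=snap('side','s5')
c=p[170:320,190:370]; cv2.imwrite('pics/s5c.png',cv2.resize(c[:,:,::-1],None,fx=4,fy=4,interpolation=cv2.INTER_CUBIC))
f=np.load('pics/s5.npz');fx,fy,cx,cy=f['k']
v,u=np.mgrid[250:300,245:335]; z=d[250:300,245:335]; P=np.stack([(u-cx)/fx*z,(v-cy)/fy*z,z],-1)@T[:3,:3].T+T[:3,3]
m=(p[250:300,245:335].min(2)>105)&(z>0); Q=P[m]-FOOT; F=np.c_[-Q[:,1],Q[:,0],Q[:,2]]*1000
print(m.sum(),np.percentile(F,[5,50,95],axis=0).round(1))
o=ctrl.get_obs();print(o['eef_pos'],o['opening'],o['time_s'])
delta([.553,-.125,.15])
E
```

```text
355 [[-11.3 -50.3  -0.4]
 [ 23.9  10.2  53.2]
 [ 26.9  67.9  56. ]]
[0.55133145 0.01647652 0.14361482] -0.0009105076855499414 8.4
axes
 [[-0.002  1.     0.   ]
 [ 0.     0.    -1.   ]
 [-1.    -0.002 -0.   ]] shift [ -6.4   1.6 141.5] rot [ 0.  -0.   0.1] open -0.0009105076855499414
```

View pics/s5c.png

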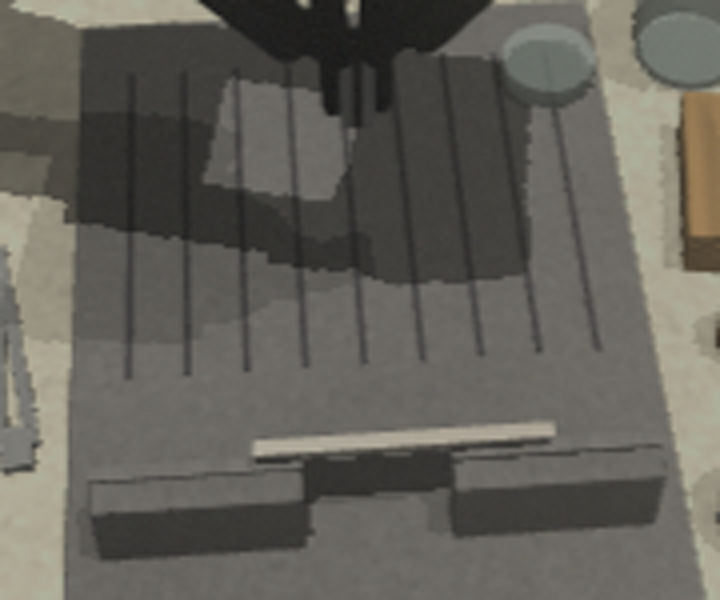

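The tile leans freely as specified: top edge at x≈24, z≈55 mm in the foot frame, and its middle about +10 mm in y. Now I go over the upstand and behind it with the fingers shut.

Emit:
step_arm:
  motion:
    - [-10,6,40,0,0,0,255]
    - [-10,6,90,0,0,0,255]
    - [-5,6,130,0,0,0,255]
    - [0,6,139,0,0,0,255]
    - [40,6,139,0,0,0,255]
    - [80,6,139,0,0,0,255]
    - [100,6,139,0,0,0,255]
    - [100,6,139,0,0,0,255]

```text
time_s: 9.4
eef_pos: [0.5568, -0.1221, 0.0429]
eef_rot: [0.498, 0.499, 0.502, -0.501]
wrist_force: [-1.1, 0.6, 0.4]
opening: 0.003
```

```bash
python3 - <<'E'
from h import *
delta([.558,-.0614-.04,.043]); print(ctrl.get_obs()['eef_pos'])
p,d,T=snap('side','s6')
c=p[170:320,190:370]; cv2.imwrite('pics/s6c.png',cv2.resize(c[:,:,::-1],None,fx=4,fy=4,interpolation=cv2.INTER_CUBIC))
E
```

```text
axes
 [[-0.004  1.     0.   ]
 [ 0.002  0.    -1.   ]
 [-1.    -0.004 -0.002]] shift [ -0.1   1.2 -20.7] rot [ 0.  -0.1  0.2] open 0.00330961041860706
[ 0.55679932 -0.12206166  0.04286031]
```

View pics/s6c.png

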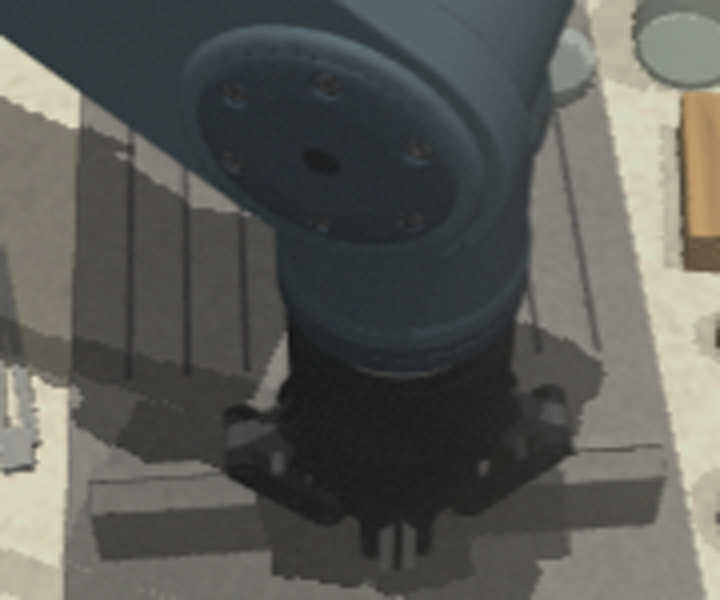

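Emit:
step_arm:
  motion:
    - [0,0,-8,0,0,0,255]
    - [0,0,-14,0,0,0,255]
    - [0,0,-19,0,0,0,255]
    - [0,0,-24,0,0,0,255]
    - [0,0,-29,0,0,0,255]
    - [0,0,-34,0,0,0,255]
    - [0,0,-34,0,0,0,255]

```text
time_s: 10.32
eef_pos: [0.5582, -0.089, 0.0448]
eef_rot: [0.5, 0.5, 0.5, -0.5]
wrist_force: [0.3, 0.6, -0.4]
opening: -0.002
```

Emit:
step_arm:
  motion:
    - [0,0,-5,0,0,0,255]
    - [0,0,-10,0,0,0,255]
    - [0,0,-15,0,0,0,255]
    - [0,0,-20,0,0,0,255]
    - [0,0,-24,0,0,0,255]
    - [0,0,-27,0,0,0,255]
    - [0,0,-27,0,0,0,255]

```text
time_s: 11.2
eef_pos: [0.5583, -0.0622, 0.0449]
eef_rot: [-0.5, -0.5, -0.5, 0.5]
wrist_force: [1.1, 0.1, 0.3]
opening: 0.004
```

```bash
python3 - <<'E'
from h import *
p,d,T=snap('side','s7'); q,d2,T2=snap('top','t7')
a=cv2.resize(p[150:320,190:370],None,fx=2.2,fy=2.2);b=cv2.resize(q[160:300,205:395],None,fx=2.1,fy=2.1)
H=max(a.shape[0],b.shape[0]);im=np.zeros((H,a.shape[1]+b.shape[1],3),np.uint8);im[:a.shape[0],:a.shape[1]]=a;im[:b.shape[0],a.shape[1]:]=b
cv2.imwrite('pics/s7c.png',im[:,:,::-1]); o=ctrl.get_obs(); print(im.shape,o['eef_pos'],o['wrist_force'])
E
```

```text
(374, 795, 3) [ 0.55835936 -0.06244857  0.04490226] [-0.11036476  0.39434761  0.23110459]
```

View pics/s7c.png

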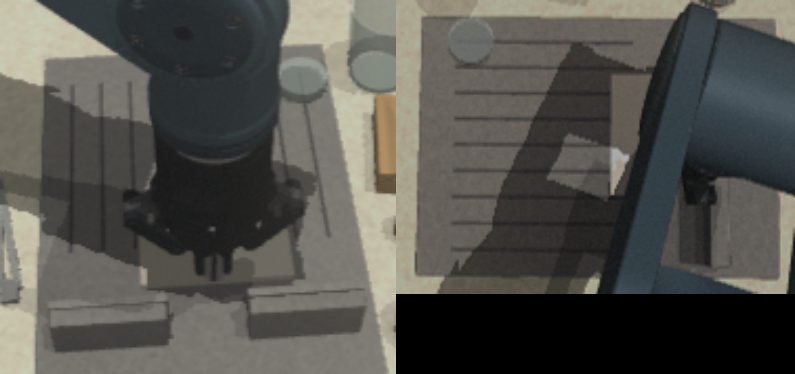

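The tile has toppled flat, plain side up, in front of the upstand. I'll withdraw upward and aside, then check.

Emit:
step_arm:
  motion:
    - [-30,0,0,0,0,0,255]
    - [-80,0,0,0,0,0,255]
    - [-130,0,0,0,0,0,255]
    - [-180,-30,0,0,0,0,255]
    - [-180,-80,0,0,0,0,255]
    - [-180,-130,0,0,0,0,255]
    - [-180,-160,0,0,0,0,255]
    - [-180,-160,0,0,0,0,255]
    - [-180,-160,0,0,0,0,255]

```text
time_s: 12.42
eef_pos: [0.3991, -0.0627, 0.2254]
eef_rot: [0.5, 0.5, 0.499, -0.5]
wrist_force: [-0.3, -0.3, -0.3]
opening: 0.005
```

```bash
python3 - <<'E'
from h import *
p,d,T=snap('side','s8')
f=np.load('pics/s8.npz');fx,fy,cx,cy=f['k']
v,u=np.mgrid[0:420,0:560]; P=np.stack([(u-cx)/fx*d,(v-cy)/fy*d,d],-1)@T[:3,:3].T+T[:3,3]
Q=P-FOOT; F=np.stack([-Q[...,1],Q[...,0],Q[...,2]],-1)*1000
m=(p.min(2)>100)&(d>0)&(F[...,0]>-250)&(F[...,0]<20)&(abs(F[...,1])<110)&(F[...,2]<70)&(F[...,2]>-8)
n,l,st,_=cv2.connectedComponentsWithStats(m.astype(np.uint8)); k=1+st[1:,4].argmax(); G=F[l==k]
print(st[k],np.percentile(G,[2,50,98],axis=0).round(1)); 
A=np.c_[G[:,:2],np.ones(len(G))]; print('plane slopes',np.linalg.lstsq(A,G[:,2],rcond=None)[0])
cv2.imwrite('pics/s8c.png',cv2.resize(p[120:330,180:420,::-1],None,fx=3.2,fy=2.8)[:600,:800]); o=ctrl.get_obs(); print(o['eef_pos'],o['wrist_force'],o['time_s'])
E
```

```text
[ 219  173  128  113 7464] [[-2.443e+02 -7.490e+01 -3.100e+00]
 [-9.580e+01  2.630e+01 -1.000e-01]
 [-8.700e+00  1.072e+02  1.230e+01]]
plane slopes [0.01444349 0.00332423 2.71091996]
[ 0.39920809 -0.06263672  0.22524972] [ 0.81144245  0.02059828 -1.02160002] 12.475
```

View pics/s8c.png

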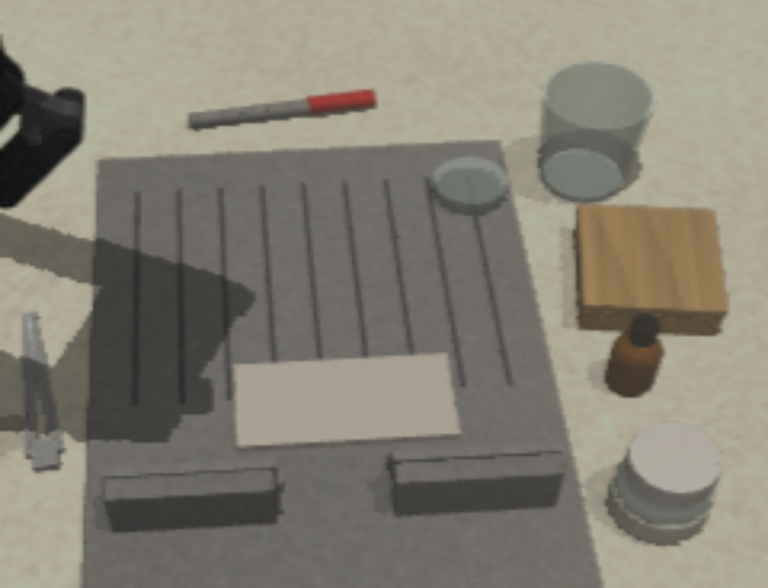

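The tile lies plain side up, with corners near (235,365), (447,353), (460,435) and (237,447) in this crop; the bystanders look untouched. The mask numbers above caught the board too, so I'll check from the corners instead.

```bash
python3 - <<'E'
from h import *
C=[(235,365),(447,353),(460,435),(237,447)]
def ff(w): q=(w-FOOT)*1000; return np.array([-q[1],q[0],q[2]]).round(1)
P=[ff(pt('s8',180+a/3.2,120+b/2.8,.014)) for a,b in C]; print(P,np.mean(P,0))
for a,b in [(250,375),(435,365),(445,425),(250,435),(345,400)]: print(ff(pt('s8',round(180+a/3.2),round(120+b/2.8))))
E
```

```text
[array([-67.7, -48. ,   6. ]), array([-67.2,  70.9,   6. ]), array([-6.7, 69.9,  6. ]), array([ -7.9, -49.3,   6. ])] [-37.375  10.875   6.   ]
[-60.1 -40.3   4.7]
[-59.9  63.3   5.3]
[-14.4  62.8   5.2]
[-17.1 -42.2   5. ]
[-36.7  11.2   5.4]
```

The tile is flat, with its centre at x≈-37 mm, y≈+11 mm, and its upper face at about 5 mm all over. I'll hand in.

```bash
python3 -c "
from bench import ctrl
print(ctrl.hand_in())"
```

```text
the job is handed in; nothing more can be done
None
```

The tile now lies flat on the board, wells down, in front of the upstand, and I have handed the job in after about 12.5 s of robot time. The hand-in gives no verdict.

- **Pushing up:** I pushed the tile square along the board with two fingertips until it leaned on the upstand. It stayed there when I let go, with its top edge about 55 mm above the board, as specified.
- **Toppling:** I pushed it back through the finger gap with the fingers shut, and it toppled over.
- **Last checks:** The tile's centre is about 37 mm before the foot line and 11 mm off the middle line. Its upper face measured 4.7–5.4 mm above the board at five points, where 6 mm is expected; that fits the roughly 2 mm calibration.
- **Bystanders:** They looked undisturbed in the last picture, but I did not measure their positions again. The gripper was clear of everything.
- **One check failed:** The automatic tile outline in the last picture also took in part of the board, so I used the tile corners I read off the picture instead.

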